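Set the bottle selector and open the shut-off

TASK

Switch the bottle manifold over to the largest of its three bottles: with a fingertip, gently push the selector's pointer arm round until it points squarely at the middle of that bottle, and only then push the shut-off lever round fully open, in line with its pipe. Push only, do not pinch the arms or press hard, and leave the bottles and everything else standing where they are.

Things in the scene. Friction and masses are not known exactly. Their poses are not given: they have to be found in the camera images.
- manifold: Metal bottle manifold, screwed to the table. Origin: on the table under the selector's axis. Three 8 mm thick spokes lead to round docks 150 mm from the axis, at +60, 0 and -60 degrees from this +x; a bottle stands on each. A fourth leads to the shut-off valve at x -60, y -125 mm. Hub (radius 34), pipes and valve block end 46 mm above the table; above 50 mm only pointer, lever and bottles.
- pointer_pivot (a point): On the vertical axis of the selector's black pointer, at the mid height of its arm, 68 mm above the table. The cap round the axis has radius 19 mm and its top is 82 mm above the table.
- pointer_tip (a point): The pointed end of the black pointer arm, 90 mm from its axis, 68 mm above the table; the x axis of this frame points outward along the arm, z up. The arm is a bar 14 mm wide and 14 mm high (from 61 to 75 mm above the table) out to 70 mm from the axis, then a cone 22 mm wide at its root that narrows to the tip.
- pointer (a joint): Pointer angle, rad. 0: along the manifold's -x (near side); grows counter-clockwise from above, so the docks at +60, 0, -60 degrees are at -2.09, pi or -pi, +2.09. Turns almost a full turn either way from 0; starts within 1.25 of 0; stays where it is left (friction 0.1 N m, 2 N at 55 mm).
- lever_pivot (a point): On the vertical axis of the shut-off lever, at the mid height of the lever, 68 mm above the table. The boss round the axis has radius 14 mm and its top is 80 mm above the table.
- lever_tip (a point): The rounded end of the grey and steel shut-off lever, 90 mm from its axis, 68 mm above the table; the x axis of this frame points outward along the lever, z up. The lever is a bar 18 mm wide, from 61 to 75 mm above the table.
- shutoff (a joint): Angle of the shut-off lever, rad. 0: closed, the lever stands square across its pipe; grows counter-clockwise seen from above to 1.571 at a firm stop: open, in line with the pipe and pointing away from the hub. Starts within 0.1 of closed; stays where it is left (friction 0.1 N m, about 2 N at 55 mm).
- bottle_1: Middle-sized screw-cap bottle, 47 mm wide, 88 mm high, loose on a dock 8 mm above the table. Origin: centre of its underside.
- bottle_2: The largest screw-cap bottle, 59 mm wide, 108 mm high, loose on a dock 8 mm above the table. Origin: centre of its underside.
- bottle_3: Smallest screw-cap bottle, 36 mm wide, 64 mm high, loose on a dock 8 mm above the table. Origin: centre of its underside.
- dish: Bystander: closed round dish, 60 mm wide, 16 mm high, near the manifold. Origin: centre of its underside.
- spare_tap: Bystander: spare four-winged tap, 30 mm wide, 24 mm high, on the near side of the manifold. Origin: centre of its underside.
- dropper: Bystander: rubber dropper bulb, 24 mm wide, 44 mm high, standing between two docks. Origin: centre of its underside.
- timer: Bystander: bench timer, 58x58x19 mm, to the right. Origin: centre of its underside.
- marker: Bystander: marker pen, 136 mm long, 12 mm thick, lying to the right. Origin: centre of its underside.
- lens_box: Bystander: flat box, 88x62x13 mm, at the far right. Origin: centre of its underside.
Things that resemble listed ones, but are neither listed nor needed, are in the scene too. What is shaped like the bottle_3 but blue is not meant.

How it is judged:
By the outcome, as a careful person would: the job done as asked, in the order asked, and still so for the second after the job is handed in, with the robot touching nothing.
It also fails if it takes over 48 s, if anything falls off the work surface, if the arm or the gripper's body presses on something with over 40 N, if the wrist force passes 120 N, or if a joint passes its speed limit or range.

ROBOT

A 6-joint arm with a two-finger parallel gripper is mounted at the origin on the work surface; the furniture and walls round the work are solid. World frame = base frame: x ahead of the robot, y to its left, z up, the work surface at z = 0. Lengths are in m, angles in rad, forces in N, time in s.
With the tool pointing down it reaches from about 0.35 to 0.975 m from the base axis. Payload 4.9 kg.
Tool frame: the origin (TCP) lies on the centre line of the jaws, within the pads' length; the fingertips stand manip.tcp_to_tips ahead of it and the grasp point (between the pads) is the TCP (manip.tcp_to_tips is the distance from the TCP to the fingertips, in m); y points along the fingers, z is the direction in which the jaws open and shut, and the axes are right-handed (so a half turn about y gives the same grasp; the last joint's range is limited). The gripper opens to 85 mm and grips with 20 to 120 N. Pads are 22 mm wide; open, the fingers measure 114 mm over their backs; the gripper's body (76 mm by 85 mm) begins 54 mm behind the grasp point. The pads swing forward as they close: fully open they stand 13 mm farther back than shut.
Start: joints at [1.122, 0.053, 1.613, -0, 1.476, -0.119], TCP at [0.202, 0.591, 0.25] pointing down, gripper open.
Joint ranges: [-3.01, 3.01], [-1.01, 2.22], [0.06, 2.58], [-1.02, 4.17], [0.09, 2.62], [-3.14, 3.14]. Speed limits (rad/s): [2.57, 2.57, 3.14, 3.14, 3.14, 3.14].

INTERFACE

Orientations are given as a unit quaternion [w, x, y, z].
In Python, from plant import manip gives the robot as it stands.
- The arm moves only by the tool apply_moves, never from a script. Its argument "moves" is a list of rows, each a list of 7 numbers: the gripper's target within -1 to 1 (shut at 1, half-way at 0, fully open at -1), then the shift along the tool's x, y, z in mm, then the turn, a rotation vector about the tool's x, y, z in degrees. A call has 1 to 20 rows; each row shifts and turns the commanded pose from where the row before left it, along the tool's axes as they then stand; what a row does not reach is not made up. A row lasts 1/10 s, in which the tool goes at most 50 mm and 8.59 degrees, less where a joint would pass 70% of its speed; a pose out of reach is approached as far as the arm can. A call with a gripper value outside its range is refused whole. The fingers move at their own pace and stop on an object; the grip force is fixed at half the most. Time passes only in rows, so rows that do not move let the fingers close. It gives the time, the measured TCP pose, the force and the opening at its end, in the units of the state.
- manip.state(): the state, without advancing time (a new reading comes with each control period).
- manip.grab_frame(name): name is "scene" or "top"; returns the picture (420x560x3 uint8, blue, green, red); there is no depth.
- manip.calibration(name): a dict with "mtx" (3x3 intrinsics, pixels), "distortion" ([k1, k2, p1, p2, k3] as OpenCV has them; the pictures are not rectified), "T" (4x4, takes a point from camera to world coordinates). Camera axes: x right, y down, z forward; pixel columns grow to the right and rows downward; lengths in m; the calibration is good to about 2 mm. A picture is of the moment at which its call begins. calibration takes no time and is no camera call.
- manip.job_done(): hands the job in, once; it reports no verdict.
The state is a dict: "time": time; "joint_pos": joint angles; "joint_vel": joint speeds; "joint_efforts": joint torques, N m; "tool_pos": TCP position; "tool_rot": TCP orientation; "contact_force": force on the tool from outside, world axes, zero at the start; "ft_torque": the same for the moment, N m; "gripper_width": opening from 0.0 (shut) to 1.0 (fully open).
Only numpy, scipy, OpenCV 4.12 (cv2) and the standard library are available. Lean on these libraries where they do the work, as an engineer would, in place of code of your own. Each camera call takes 0.05 s, during which the arm holds its last target. There are 200 camera calls.

## Working session

There is one attempt and no reset: what is moved stays moved. The work goes in short steps, Python scripts to look and compute and a tool call to move; the robot and the scene stay as the last step left them, time stands still between calls to the robot, and variables do not carry over. Pictures are saved under pics/ and viewed, about 8 in all and at most 12, crops included, and the job is handed in when it is done.

Besides the shell and the picture viewer there is one more tool, called after "Emit:" as name(argument=value, ...), one argument or row to a line, values as JSON. apply_moves: Moves the arm, as the interface text tells. Its arguments: {"type":"object","properties":{"moves":{"type":"array","items":{"type":"array","items":{"type":"number"}}}},"required":["moves"]}

```bash
mkdir -p pics
cat > h.py <<'E'
import numpy as np, cv2
from plant import manip
from scipy.spatial.transform import Rotation as R
def ray(cam,px):
    c=manip.calibration(cam);K=np.array(c["mtx"]);d=np.array(c["distortion"]);T=np.array(c["T"])
    u=cv2.undistortPoints(np.array(px,float).reshape(-1,1,2),K,d).reshape(-1,2)
    return T[:3,3],np.c_[u,np.ones(len(u))]@T[:3,:3].T
def onz(cam,px,z):
    o,d=ray(cam,px);return o+d*((z-o[2])/d[:,2])[:,None]
def proj(cam,P):
    c=manip.calibration(cam);T=np.linalg.inv(np.array(c["T"]))
    return cv2.projectPoints(np.array(P,float).reshape(-1,3),cv2.Rodrigues(T[:3,:3])[0],T[:3,3],np.array(c["mtx"]),np.array(c["distortion"]))[0].reshape(-1,2)
E
python3 - <<'E'
from h import *
for n in("scene","top"):
    cv2.imwrite(f"pics/{n}0.png",manip.grab_frame(n)); print(n,np.round(manip.calibration(n)["T"],3).tolist())
s=manip.state();print(s["tool_pos"],s["tool_rot"],s["time"],R.from_quat(np.roll(s["tool_rot"],-1)).as_matrix().round(3)); print(manip.tcp_to_tips)
E
```

```text
scene [[-0.663, -0.65, 0.371, 0.165], [-0.749, 0.583, -0.314, 0.449], [-0.012, -0.486, -0.874, 0.956], [0.0, 0.0, 0.0, 1.0]]
top [[0.021, -0.987, 0.161, 0.345], [-1.0, -0.023, -0.009, 0.141], [0.012, -0.16, -0.987, 1.328], [0.0, 0.0, 0.0, 1.0]]
[0.20218212 0.59084388 0.24919108] [-0.69688518  0.69814738 -0.11624335  0.11588256] 0.1 [[ 0.946 -0.001  0.324]
 [-0.324 -0.002  0.946]
 [-0.    -1.    -0.002]]
0.019
```

View pics/top0.png

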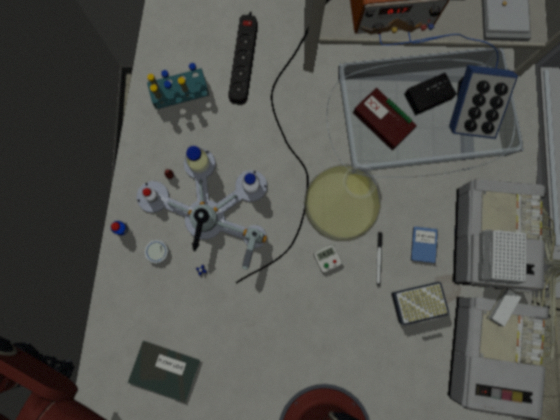

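View pics/scene0.png

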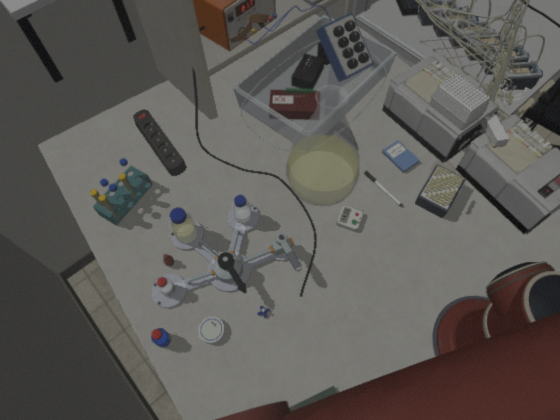

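The top view shows the hub near (203,218), with the black pointer running toward (196,247) and the lever from about (257,236) to (250,262). Bottle candidates are the far one (197,158, blue cap, yellowish), the right one (252,182, blue cap), the left one (148,195, red cap), and a loose blue lookalike at (119,228). The far one looks largest. I'll check it in a close crop.

Run:
```python
from h import *
a=cv2.imread("pics/top0.png")[135:285,100:280]; b=cv2.imread("pics/scene0.png")[185:335,140:320]
f=lambda i:cv2.convertScaleAbs(cv2.resize(i,None,fx=4.4,fy=3.9*4.4/3.9,interpolation=cv2.INTER_CUBIC),alpha=1.5)
A=f(a);B=f(b);print(A.shape)
for I,x0,y0 in((A,100,135),(B,140,185)):
    for k in range(0,180,20):
        cv2.line(I,(int(k*4.4),0),(int(k*4.4),8),(0,255,0),1);cv2.putText(I,str(x0+k),(int(k*4.4),20),0,.4,(0,255,0))
        if k<150: cv2.putText(I,str(y0+k),(0,int(k*4.4)+4),0,.4,(0,255,0))
cv2.imwrite("pics/topc.png",A[:600]);cv2.imwrite("pics/scenec.png",B[:600])
```

```text
(660, 792, 3)
```

View pics/topc.png

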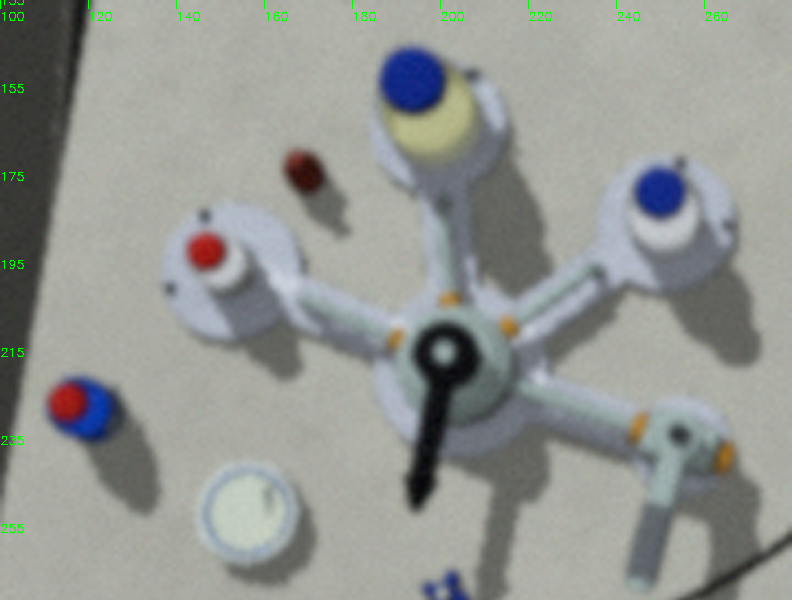

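View pics/scenec.png

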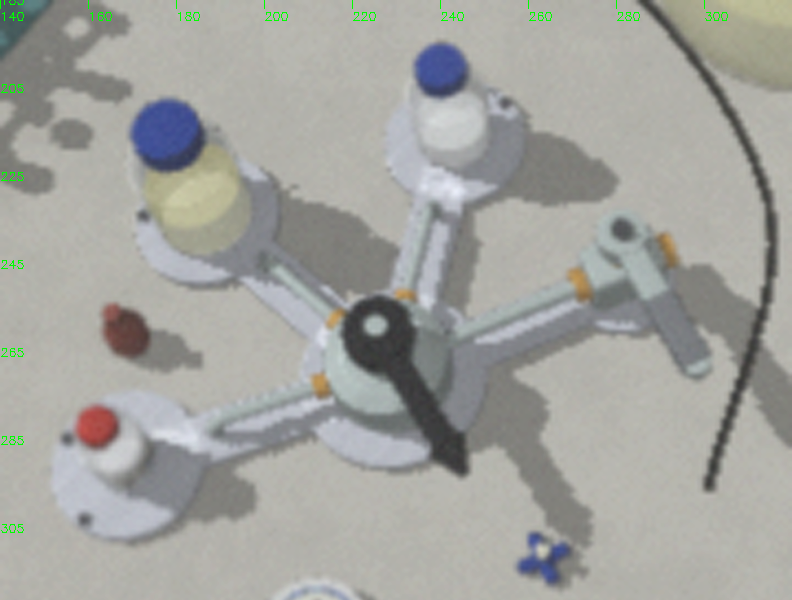

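The largest bottle is the yellow one on the middle (0°) dock, with its cap at top (194,153) and scene (178,215). The pointer tip is at top (194.5,250) and scene (245.5,292). The lever is closed, and the blue lookalike isn't needed. Next I'll triangulate.

Run:
```python
from h import *
f=lambda p,x,y:[p[0]/4.4+x,p[1]/4.4+y]
pts={"piv":((445,355),(378,327),.082),"tip":((416,507),(464,474),.068),"boss":((680,434),(623,230),.080),"ltip":((638,588),(699,373),.068),
"big":((413,80),(167,133),.116),"small":((206,252),(97,427),.072),"mid":((660,192),(442,69),.096)}
P={}
for k,(a,b,z) in pts.items():
    a=f(a,100,135);b=f(b,140,185)
    o1,d1=ray("top",[a]);o2,d2=ray("scene",[b]);A=np.c_[d1[0],-d2[0]];t=np.linalg.lstsq(A,o2-o1,rcond=None)[0]
    tri=(o1+d1[0]*t[0]+o2+d2[0]*t[1])/2
    za,zb=onz("top",[a],z)[0],onz("scene",[b],z)[0]; P[k]=(za+zb)/2
    print(k,za[:2].round(4),zb[:2].round(4),"tri",tri.round(4),z)
o=P["piv"][:2]
ang=lambda v:np.degrees(np.arctan2(v[1],v[0]))
for k in P: v=P[k][:2]-o;print(k,"from piv r",np.linalg.norm(v).round(4),"ang",ang(v).round(1))
v=(P["ltip"]-P["boss"])[:2];print("lever",np.linalg.norm(v).round(4),ang(v).round(1))
```

```text
piv [0.5192 0.3143] [0.5193 0.3165] tri [0.5203 0.3154 0.078 ] 0.082
tip [0.4352 0.3286] [0.4335 0.3307] tri [0.4357 0.3297 0.0604] 0.068
boss [0.4781 0.1821] [0.4771 0.1852] tri [0.4793 0.1826 0.0724] 0.08
ltip [0.393  0.2034] [0.3944 0.2062] tri [0.3943 0.2044 0.064 ] 0.068
big [0.6678 0.3342] [0.6662 0.3377] tri [0.6706 0.3361 0.1076] 0.116
small [0.5764 0.4534] [0.5757 0.4562] tri [0.5782 0.4557 0.0654] 0.072
mid [0.612  0.1965] [0.6099 0.1995] tri [0.6139 0.197  0.0878] 0.096
piv from piv r 0.0 ang 0.0
tip from piv r 0.0861 ang 170.5
boss from piv r 0.1382 ang -107.6
ltip from piv r 0.1673 ang -138.6
big from piv r 0.1491 ang 7.9
small from piv r 0.1505 ang 67.8
mid from piv r 0.1489 ang -52.0
lever 0.0865 165.8
```

Emit:
apply_moves(
  moves=[
    [1, 28.7, 0, -17, 0, 0, 0],
    [1, 28.7, 0, -17, 0, 0, 0],
    [1, 28.7, 0, -17, 0, 0, 0],
    [1, 28.7, 0, -17, 0, 0, 0],
    [1, 28.7, 0, -17, 0, 0, 0],
    [1, 28.7, 0, -17, 0, 0, 0],
    [1, 28.7, 0, -17, 0, 0, 0],
    [1, 28.7, 0, -17, 0, 0, 0],
    [1, 28.7, 0, -17, 0, 0, 0],
    [1, 28.7, 0, -17, 0, 0, 0],
    [1, 28.7, 0, -17, 0, 0, 0],
    [1, 28.7, 0, -17, 0, 0, 0],
    [1, 0, 0, 0, 0, -8, 0],
    [1, 0, 0, 0, 0, -8, 0],
    [1, 0, 0, 0, 0, -8, 0],
    [1, 0, 0, 0, 0, -8, 0],
    [1, 0, 0, 0, 0, -8, 0],
    [1, 0, 0, 0, 0, -8, 0],
    [1, 0, 0, 0, 0, -8, 0],
    [1, 0, 0, 0, 0, -8, 0],
  ],
)

```text
time: 2.1
tool_pos: [0.4619, 0.2866, 0.2497]
tool_rot: [-0.652, 0.652, 0.273, -0.273]
contact_force: [0.6, 0.4, 0.2]
gripper_width: 0.003
```

Emit:
apply_moves(
  moves=[
    [1, 0, 0, 0, 0, -8, 0],
    [1, 0, 0, 0, 0, -8, 0],
    [1, 0, 0, 0, 0, -8, 0],
    [1, 0, 0, 0, 0, -8, 0],
    [1, 0, 0, 0, 0, -3.4, 0],
    [1, 0, 0, 0, 0, 0, 0],
    [1, 0, 0, 0, 0, 0, 0],
  ],
)

```text
time: 2.8
tool_pos: [0.462, 0.2867, 0.2499]
tool_rot: [0.54, -0.54, -0.456, 0.457]
contact_force: [-0.1, -0.4, 0.0]
gripper_width: 0.002
```

```bash
cat >> h.py <<'E'
piv=np.array([.5195,.3155]);boss=np.array([.4776,.1836])
def rep():
    s=manip.state();M=R.from_quat(np.roll(s["tool_rot"],-1)).as_matrix();p=np.array(s["tool_pos"])
    print("t",s["time"],"p",p.round(4),"xang",np.degrees(np.arctan2(M[1,0],M[0,0])).round(2),"ydir",M[:,1].round(3),"F",np.round(s["contact_force"],1),"w",s["gripper_width"],"j",np.round(s["joint_pos"],2))
    for n,c in(("piv",piv),("boss",boss)):
        d=np.r_[c,p[2]]-p; print(" tool->",n,"in tool mm",(M.T@d*1000).round(1))
E
python3 - <<'E'
from h import *
rep()
i=manip.grab_frame("scene")[150:350,120:360];cv2.imwrite("pics/s1.png",cv2.convertScaleAbs(cv2.resize(i,None,fx=3,fy=3),alpha=1.5))
E
```

```text
t 2.8 p [0.462  0.2867 0.2499] xang 80.43 ydir [-0.001 -0.    -1.   ] F [-0.1 -0.4  0. ] w 0.002207066826417538 j [ 0.42 -0.14  1.8  -0.    1.48 -2.56]
 tool-> piv in tool mm [ 38.   -0.  -51.9]
 tool-> boss in tool mm [-99.    0.  -32.5]
```

View pics/s1.png

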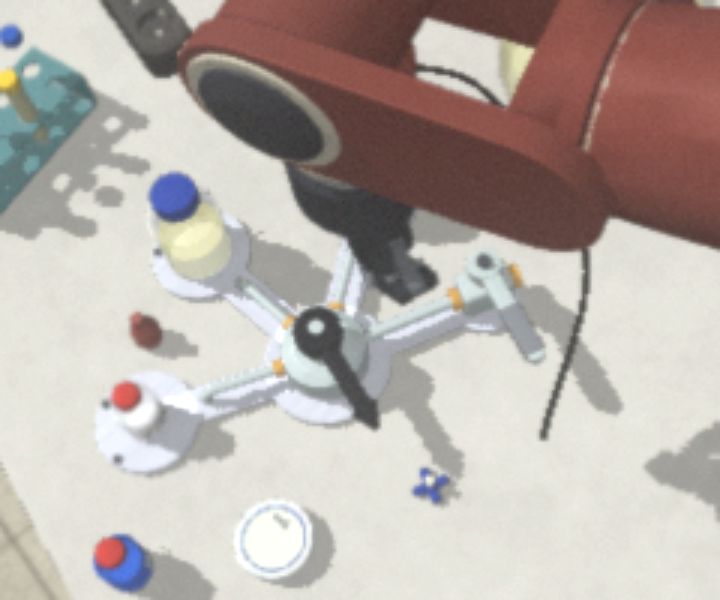

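The fingers are shut, and the gripper hovers beside the pointer on its lever side (scene crop 405,285). The pointer and bottles haven't moved. Next I descend and make contact.

Emit:
apply_moves(
  moves=[
    [1, 0, 20, 0, 0, 0, 0],
    [1, 0, 20, 0, 0, 0, 0],
    [1, 0, 20, 0, 0, 0, 0],
    [1, 0, 20, 0, 0, 0, 0],
    [1, 0, 20, 0, 0, 0, 0],
    [1, 0, 20, 0, 0, 0, 0],
    [1, 0, 20, 0, 0, 0, 0],
    [1, 0, 20, 0, 0, 0, 0],
    [1, 0, 10, 0, 0, 0, 0],
    [1, 0, 0.5, 0, 0, 0, 0],
    [1, 3, 0, 0, 0, 0, 0],
    [1, 3, 0, 0, 0, 0, 0],
    [1, 3, 0, 0, 0, 0, 0],
    [1, 3, 0, 0, 0, 0, 0],
    [1, 2, 0, 0, 0, 0, 0],
    [1, 2, 0, 0, 0, 0, 0],
    [1, 2, 0, 0, 0, 0, 0],
    [1, 2, 0, 0, 0, 0, 0],
  ],
)

```text
time: 4.65
tool_pos: [0.4654, 0.3066, 0.0797]
tool_rot: [0.54, -0.54, -0.457, 0.457]
contact_force: [0.1, 0.1, 0.6]
gripper_width: -0.001
```

```bash
python3 -c "
from h import *
rep()"
```

```text
t 4.65 p [0.4654 0.3066 0.0797] xang 80.5 ydir [-0. -0. -1.] F [0.1 0.1 0.6] w -0.0013981129536636892 j [ 0.45  0.06  1.9  -0.    1.18 -2.53]
 tool-> piv in tool mm [ 17.7  -0.  -51.8]
 tool-> boss in tool mm [-119.3    0.   -32.3]
```

Emit:
apply_moves(
  moves=[
    [1, 3.7, 0, 1.1, 0, 4, 0],
    [1, 3.7, 0, 1.1, 0, 4, 0],
    [1, 3.7, 0, 1.1, 0, 4, 0],
    [1, 3.7, 0, 1.1, 0, 4, 0],
    [1, 3.7, 0, 1.1, 0, 4, 0],
    [1, 3.7, 0, 1.1, 0, 4, 0],
    [1, 3.7, 0, 1.1, 0, 4, 0],
    [1, 3.7, 0, 1.1, 0, 4, 0],
  ],
)

```text
time: 5.45
tool_pos: [0.4683, 0.3366, 0.0794]
tool_rot: [0.645, -0.645, -0.289, 0.29]
contact_force: [-2.2, -0.0, 1.5]
gripper_width: 0.003
```

Run:
```python
from h import *
rep()
i=manip.grab_frame("top")[135:285,100:280];cv2.imwrite("pics/t2.png",cv2.convertScaleAbs(cv2.resize(i,None,fx=4,fy=4),alpha=1.5))
```

```text
t 5.45 p [0.4683 0.3366 0.0794] xang 48.34 ydir [-0.002 -0.001 -1.   ] F [-2.2 -0.   1.5] w 0.003447938623493542 j [ 0.49  0.11  1.86  0.    1.18 -1.92]
 tool-> piv in tool mm [ 18.2  -0.1 -52.3]
 tool-> boss in tool mm [-1.082e+02  1.000e-01 -1.087e+02]
```

View pics/t2.png

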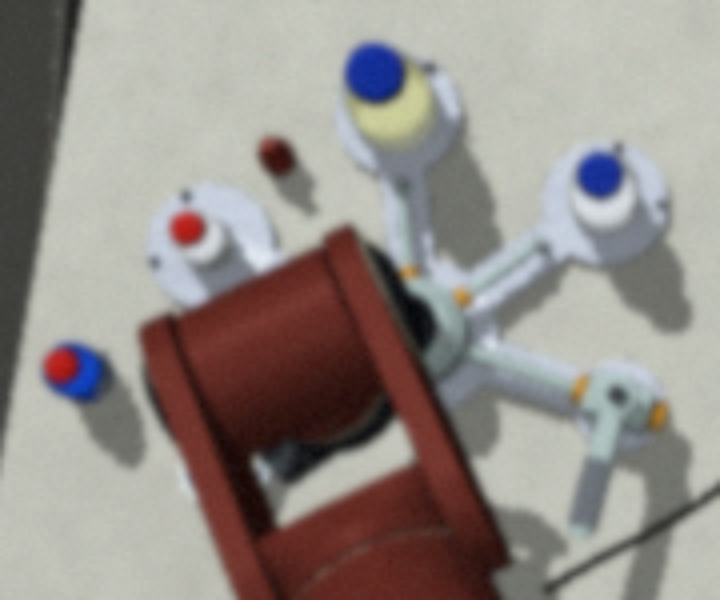

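Contact is steady at about 2 N and the bottles haven't moved. The arm hides the pointer in this view. I'll carry on round the arc.

Emit:
apply_moves(
  moves=[
    [1, 3.7, 0, 1.1, 0, 4, 0],
    [1, 3.7, 0, 1.1, 0, 4, 0],
    [1, 3.7, 0, 1.1, 0, 4, 0],
    [1, 3.7, 0, 1.1, 0, 4, 0],
    [1, 3.7, 0, 1.1, 0, 4, 0],
    [1, 3.7, 0, 1.1, 0, 4, 0],
    [1, 3.7, 0, 1.1, 0, 4, 0],
    [1, 3.7, 0, 1.1, 0, 4, 0],
    [1, 3.7, 0, 1.1, 0, 4, 0],
    [1, 3.7, 0, 1.1, 0, 4, 0],
    [1, 3.7, 0, 1.1, 0, 4, 0],
    [1, 3.7, 0, 1.1, 0, 4, 0],
    [1, 3.7, 0, 1.1, 0, 4, 0],
    [1, 3.7, 0, 1.1, 0, 4, 0],
    [1, 3.7, 0, 1.1, 0, 4, 0],
    [1, 3.7, 0, 1.1, 0, 4, 0],
  ],
)

```text
time: 7.1
tool_pos: [0.5165, 0.3711, 0.0794]
tool_rot: [0.701, -0.7, 0.096, -0.095]
contact_force: [-2.4, 2.4, -0.4]
gripper_width: 0.003
```

```bash
python3 -c "
from h import *
rep()"
```

```text
t 7.1 p [0.5165 0.3711 0.0794] xang -15.58 ydir [-0.002  0.001 -1.   ] F [-2.4  2.4 -0.4] w 0.002867326972673104 j [ 0.51  0.24  1.71  0.    1.2  -0.79]
 tool-> piv in tool mm [ 17.8  -0.1 -52.7]
 tool-> boss in tool mm [  12.9   -0.2 -191.1]
```

Emit:
apply_moves(
  moves=[
    [1, 3.7, 0, 1.1, 0, 4, 0],
    [1, 3.7, 0, 1.1, 0, 4, 0],
    [1, 3.7, 0, 1.1, 0, 4, 0],
    [1, 3.7, 0, 1.1, 0, 4, 0],
    [1, 3.7, 0, 1.1, 0, 4, 0],
    [1, 3.7, 0, 1.1, 0, 4, 0],
    [1, 3.7, 0, 1.1, 0, 4, 0],
    [1, 3.7, 0, 1.1, 0, 4, 0],
    [1, 3.7, 0, 1.1, 0, 4, 0],
    [1, 3.7, 0, 1.1, 0, 4, 0],
    [1, 3.7, 0, 1.1, 0, 4, 0],
    [1, 3.7, 0, 1.1, 0, 4, 0],
    [1, 3.7, 0, 1.1, 0, 4, 0],
    [1, 3.7, 0, 1.1, 0, 4, 0],
    [1, 1.8, 0, 0.6, 0, 2, 0],
    [1, 1.8, 0, 0.6, 0, 2, 0],
    [1, 1.8, 0, 0.6, 0, 2, 0],
    [1, 1.8, 0, 0.6, 0, 2, 0],
    [1, 0, 0, 0, 0, 0, 0],
  ],
)

```text
time: 9.0
tool_pos: [0.5687, 0.3427, 0.0798]
tool_rot: [0.544, -0.543, 0.452, -0.452]
contact_force: [1.1, 2.2, -0.5]
gripper_width: 0.002
```

Run:
```python
from h import *
rep()
i=manip.grab_frame("top")[135:285,100:280];j=manip.grab_frame("scene")[185:335,140:320]
cv2.imwrite("pics/m3.png",np.hstack([cv2.convertScaleAbs(cv2.resize(k[:, :],None,fx=2.2,fy=2.2),alpha=1.5) for k in(i,j)]))
```

```text
t 9.0 p [0.5687 0.3427 0.0798] xang -79.45 ydir [ 0.001  0.001 -1.   ] F [ 1.1  2.2 -0.5] w 0.0016668656235944961 j [0.43 0.29 1.64 0.   1.21 0.25]
 tool-> piv in tool mm [ 17.7  -0.1 -53.4]
 tool-> boss in tool mm [ 139.7   -0.3 -118.7]
```

View pics/m3.png

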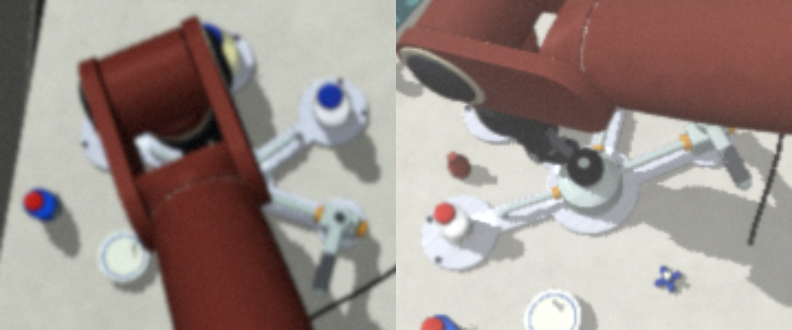

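Emit:
apply_moves(
  moves=[
    [1, 0.7, 0, 0.2, 0, 0.8, 0],
    [1, 0.7, 0, 0.2, 0, 0.8, 0],
    [1, 0, 0, 0, 0, 0, 0],
    [1, -5, 0, 0, 0, 0, 0],
    [1, -10, 0, 0, 0, 0, 0],
    [1, -10, 0, 0, 0, 0, 0],
    [1, 0, -25, 0, 0, 0, 0],
    [1, 0, -40, 0, 0, 0, 0],
    [1, 0, -40, 0, 0, 0, 0],
    [1, 0, -40, 0, 0, 0, 0],
    [1, 0, -40, 0, 0, 0, 0],
    [1, 27, 0, -26, 0, 0, 0],
    [1, 27, 0, -26, 0, 0, 0],
    [1, 27, 0, -26, 0, 0, 0],
    [1, 27, 0, -26, 0, 0, 0],
    [1, 27, 0, -26, 0, 0, 0],
    [1, 27, 0, -26, 0, 0, 0],
    [1, 27, 0, -26, 0, 0, 0],
    [1, 27, 0, -26, 0, 0, 0],
    [1, 0, 0, 0, 0, 0, 0],
  ],
)

```text
time: 11.1
tool_pos: [0.3916, 0.1184, 0.2649]
tool_rot: [-0.537, 0.537, -0.46, 0.461]
contact_force: [0.6, 0.4, -0.0]
gripper_width: -0.003
```

Run:
```python
from h import *
rep()
i=manip.grab_frame("top");j=manip.grab_frame("scene");cv2.imwrite("pics/t4.png",i);cv2.imwrite("pics/s4.png",j)
i=i[140:240,160:260];j=j[195:295,150:250]
cv2.imwrite("pics/m4.png",np.hstack([cv2.convertScaleAbs(cv2.resize(k,None,fx=4,fy=4,interpolation=2),alpha=1.7) for k in(i,j)]))
```

```text
t 11.1 p [0.3916 0.1184 0.2649] xang -81.24 ydir [ 0.001 -0.001 -1.   ] F [ 0.6  0.4 -0. ] w -0.00307386652799905 j [ 0.11 -0.51  2.07 -0.    1.59 -0.04]
 tool-> piv in tool mm [-1.753e+02 -1.000e-01  1.564e+02]
 tool-> boss in tool mm [-51.3  -0.   95. ]
```

View pics/m4.png

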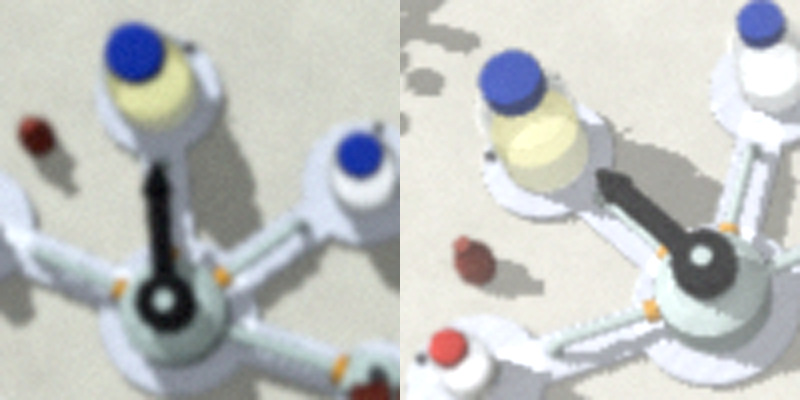

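The pointer now points toward the yellow bottle, with its tip at top (199,181) and scene (200,239). Nothing else has moved. I'll measure the remaining angle with masks.

```bash
cat > meas.py <<'E'
from h import *
import sys
def go(sfx):
  for n,f,capa in(("top","t","pics/top0.png"),("scene","s","pics/scene0.png")):
    im=cv2.imread(f"pics/{f}{sfx}.png")
    H=cv2.cvtColor(im,cv2.COLOR_BGR2HSV);b=im.astype(int)
    blk=(im.max(2)<(60 if n=="top" else 75))
    ys,xs=np.nonzero(blk);px=np.c_[xs,ys]
    P=onz(n,px,.073)[:,:2]
    c=P[np.linalg.norm(P-piv,axis=1)<.028]
    # pivot: white dot in the cap centre
    X=onz(n,[[x,y] for y in range(420) for x in range(560)],.082)[:,:2].reshape(420,560,2)
    dot=(np.linalg.norm(X-piv,axis=2)<.010)
    g=im.mean(2);w=np.where(dot,np.clip(g-g[dot].min()-25,0,None),0);pv=(X*w[...,None]).sum((0,1))/w.sum()
    r=np.linalg.norm(P-pv,axis=1);a=P[(r>.024)&(r<.095)&(P[:,0]>pv[0])]
    m=a.mean(0);u=np.linalg.svd(a-m)[2][0];u*=np.sign(u[0])
    ang=lambda v:np.degrees(np.arctan2(v[1],v[0]))
    Z=onz(n,[[x,y] for y in range(420) for x in range(560)],.116)[:,:2].reshape(420,560,2)
    B=(b[...,0]>b[...,2]+40)&(np.linalg.norm(Z-[.667,.336],axis=2)<.03)
    q=Z[B].mean(0)
    print(n,"pv",pv.round(4),"arm centroid",ang(m-pv).round(2),"pca",ang(u).round(2),"tip",r[(r<.1)&(P[:,0]>pv[0])].max().round(3),"bottle",q.round(4),ang(q-pv).round(2),len(a),B.sum())
    np.savetxt(f"/tmp/a_{n}",a)
go(sys.argv[1])
E
python3 meas.py 4
```

```text
top pv [0.522  0.3162] arm centroid 5.56 pca 7.88 tip 0.089 bottle [0.6696 0.3363] 7.72 149 150
scene pv [0.5227 0.317 ] arm centroid 7.79 pca 7.87 tip 0.086 bottle [0.6705 0.3375] 7.92 161 150
```

```bash
cat > meas2.py <<'E'
from h import *
import sys
ang=lambda v:np.degrees(np.arctan2(v[...,1],v[...,0]))
def go(sfx):
  for n,f in(("top","t"),("scene","s")):
    im=cv2.imread(f"pics/{f}{sfx}.png")
    # rectified birds-eye resample 0.5 mm/px on plane z
    def bev(z):
        gx,gy=np.meshgrid(np.arange(.46,.70,.0005),np.arange(.24,.40,.0005))
        uv=proj(n,np.c_[gx.ravel(),gy.ravel(),np.full(gx.size,z)]).astype(np.float32).reshape(*gx.shape,2)
        return cv2.remap(im,uv[...,0],uv[...,1],cv2.INTER_CUBIC),gx,gy
    B,gx,gy=bev(.082);g=B.max(2)
    m=(g<75).astype(np.uint8);m=cv2.morphologyEx(m,cv2.MORPH_CLOSE,np.ones((21,21)))
    D=cv2.distanceTransform(m,cv2.DIST_L2,5);D[np.hypot(gx-piv[0],gy-piv[1])>.02]=0
    k=D>D.max()-1.0;pv=np.array([gx[k].mean(),gy[k].mean()])
    B,gx,gy=bev(.073);g=B.max(2).astype(float);
    print(n,"cap centre",pv.round(4),"R",(D.max()*.5).round(1),end=" ")
    pts=[]
    for r in np.arange(.03,.068,.002):
        k=(abs(np.hypot(gx-pv[0],gy-pv[1])-r)<.001)&(g<75)&(abs(ang(np.dstack([gx-pv[0],gy-pv[1]]))-8)<25)
        pts.append([gx[k].mean(),gy[k].mean()])
    pts=np.array(pts);vx,vy,x0,y0=cv2.fitLine(pts.astype(np.float32),2,0,.01,.0001).ravel();u=np.array([vx,vy])*np.sign(vx)
    print("arm ang thru pv",ang(pts-pv).round(1)[::4],"line",ang(u).round(2),end=" ")
    B,gx,gy=bev(.116);b=B.astype(int);k=(b[...,0]>b[...,2]+40)&(np.hypot(gx-.668,gy-.336)<.03);q=np.array([gx[k].mean(),gy[k].mean()])
    print("bottle",q.round(4),ang(q-pv).round(2), "line miss at bottle mm",(1000*np.cross(u,q-[x0,y0])).round(1),"at pivot",(1000*np.cross(u,pv-[x0,y0])).round(1))
go(sys.argv[1])
E
python3 meas2.py 4 2>/dev/null
```

```text
top cap centre [0.521  0.3145] R 18.4 arm ang thru pv [3.3 6.7 7.7 7.1 1.7] line -2.16 bottle [0.6696 0.3363] 8.36 line miss at bottle mm 21.5 at pivot -5.9
scene cap centre [0.5165 0.3187] R 17.8 arm ang thru pv [3.2 4.  4.1 5.1 5.4] line 7.55 bottle [0.6703 0.3376] 6.99 line miss at bottle mm 1.0 at pivot 2.5
```

Run:
```python
from h import *
ang=lambda v:np.degrees(np.arctan2(v[1],v[0]))
f=lambda p,x,y:[(p[0]+.5)/4-.5+x,(p[1]+.5)/4-.5+y]
for n,pv,tip,cap,x,y in(("top",(164,302),(156,163),(134,53),160,140),("scene",(704-400,256),(598-400,170),(512-400,82),150,195)):
    p=onz(n,[f(pv,x,y)],.082)[0];t=onz(n,[f(tip,x,y)],.068)[0];c=onz(n,[f(cap,x,y)],.116)[0]
    print(n,p[:2].round(4),t[:2].round(4),c[:2].round(4),"tip",ang(t-p).round(2),np.hypot(*(t-p)[:2]).round(4),"bottle",ang(c-p).round(2))
# brightness profile across the arm, raw
for n,s in(("top","t4"),("scene","s4")):
    im=cv2.imread(f"pics/{s}.png").max(2)
    for r in(.035,.05,.065):
        th=np.arange(-14,31,3.);P=np.c_[.5203+r*np.cos(np.radians(th)),.3158+r*np.sin(np.radians(th)),0*th+.073]
        uv=proj(n,P).astype(np.float32);print(n,r,cv2.remap(im,uv[:,0],uv[:,1],1).ravel().tolist())
print(np.arange(-14,31,3))
```

```text
top [0.5206 0.3156] [0.6105 0.3266] [0.6685 0.336 ] tip 6.93 0.0906 bottle 7.84
scene [0.5211 0.3159] [0.6121 0.3273] [0.6669 0.3382] tip 7.16 0.0917 bottle 8.68
top 0.035 [75, 65, 53, 42, 29, 19, 13, 11, 17, 31, 53, 85, 112, 129, 135]
top 0.05 [116, 111, 94, 80, 61, 32, 16, 15, 21, 43, 82, 114, 124, 127, 127]
top 0.065 [72, 76, 85, 86, 76, 43, 17, 14, 27, 64, 112, 123, 125, 125, 126]
scene 0.035 [99, 99, 98, 93, 70, 52, 48, 46, 50, 51, 51, 59, 87, 126, 137]
scene 0.05 [99, 99, 98, 98, 94, 68, 52, 49, 49, 48, 60, 113, 134, 136, 152]
scene 0.065 [99, 100, 99, 100, 99, 88, 52, 50, 51, 52, 104, 124, 117, 150, 151]
[-14 -11  -8  -5  -2   1   4   7  10  13  16  19  22  25  28]
```

The separate estimates put the pointer within about 1° of the bottle's middle (pointer 7–8.3°, bottle 7.7–8.7°, average difference about -0.4°). I'll leave it there and move on to the lever.

Emit:
apply_moves(
  moves=[
    [1, 0, 0, 0, 0, 8, 0],
    [1, 0, 0, 0, 0, 8, 0],
    [1, 0, 0, 0, 0, 7, 0],
    [1, -31, 0, 2.5, 0, 0, 0],
    [1, -31, 0, 2.5, 0, 0, 0],
    [1, -31, 0, 2.5, 0, 0, 0],
    [1, -31, 0, 2.5, 0, 0, 0],
    [1, 0, 0, 0, 0, 0, 0],
    [1, 0, 35, 0, 0, 0, 0],
    [1, 0, 35, 0, 0, 0, 0],
    [1, 0, 35, 0, 0, 0, 0],
    [1, 0, 35, 0, 0, 0, 0],
    [1, 0, 35, 0, 0, 0, 0],
    [1, 0, 10, 0, 0, 0, 0],
    [1, 0, 0, 0, 0, 0, 0],
    [1, 4, 0, 0, 0, 0, 0],
    [1, 4, 0, 0, 0, 0, 0],
    [1, 4, 0, 0, 0, 0, 0],
    [1, 3, 0, 0, 0, 0, 0],
    [1, 2, 0, 0, 0, 0, 0],
  ],
)

```text
time: 13.2
tool_pos: [0.4292, 0.2211, 0.0805]
tool_rot: [-0.435, 0.434, -0.557, 0.558]
contact_force: [-1.1, 0.4, 0.4]
gripper_width: 0.003
```

```bash
python3 -c "
from h import *
rep()"
```

```text
t 13.2 p [0.4292 0.2211 0.0805] xang -104.12 ydir [ 0.001  0.    -1.   ] F [-1.1  0.4  0.4] w 0.0032237672535195775 j [ 0.32 -0.12  2.08 -0.    1.18  0.57]
 tool-> piv in tool mm [-113.6    0.2   64.5]
 tool-> boss in tool mm [24.6  0.  56.1]
```

Emit:
apply_moves(
  moves=[
    [1, 3, 0, 0, 0, 0, 0],
    [1, 4.1, 0, -1.2, 0, -4, 0],
    [1, 4.1, 0, -1.2, 0, -4, 0],
    [1, 4.1, 0, -1.2, 0, -4, 0],
    [1, 4.1, 0, -1.2, 0, -4, 0],
    [1, 4.1, 0, -1.2, 0, -4, 0],
    [1, 4.1, 0, -1.2, 0, -4, 0],
    [1, 4.1, 0, -1.2, 0, -4, 0],
    [1, 4.1, 0, -1.2, 0, -4, 0],
    [1, 4.1, 0, -1.2, 0, -4, 0],
    [1, 4.1, 0, -1.2, 0, -4, 0],
    [1, 4.1, 0, -1.2, 0, -4, 0],
    [1, 4.1, 0, -1.2, 0, -4, 0],
  ],
)

```text
time: 14.5
tool_pos: [0.4205, 0.1693, 0.0799]
tool_rot: [0.625, -0.624, 0.332, -0.331]
contact_force: [-1.1, 1.2, 1.9]
gripper_width: 0.0
```

```bash
python3 -c "
from h import *
rep()"
```

```text
t 14.5 p [0.4205 0.1693 0.0799] xang -55.94 ydir [-0.001  0.001 -1.   ] F [-1.1  1.2  1.9] w 0.0004015205659504728 j [ 0.22 -0.2   2.15  0.    1.19 -0.38]
 tool-> piv in tool mm [-65.7   0.  163.9]
 tool-> boss in tool mm [20.1 -0.1 55.3]
```

Emit:
apply_moves(
  moves=[
    [1, 4.1, 0, -1.2, 0, -4, 0],
    [1, 4.1, 0, -1.2, 0, -4, 0],
    [1, 4.1, 0, -1.2, 0, -4, 0],
    [1, 4.1, 0, -1.2, 0, -4, 0],
    [1, 4.1, 0, -1.2, 0, -4, 0],
    [1, 4.1, 0, -1.2, 0, -4, 0],
    [1, 4.1, 0, -1.2, 0, -4, 0],
    [1, 4.1, 0, -1.2, 0, -4, 0],
    [1, 2, 0, -0.7, 0, -2, 0],
    [1, 2, 0, -0.7, 0, -2, 0],
    [1, 0, 0, 0, 0, 0, 0],
  ],
)

```text
time: 15.6
tool_pos: [0.4414, 0.1373, 0.0796]
tool_rot: [-0.696, 0.696, -0.124, 0.123]
contact_force: [-1.0, -0.1, 0.3]
gripper_width: -0.003
```

Emit:
apply_moves(
  moves=[
    [1, 1, 0, -0.3, 0, -1, 0],
    [1, 1, 0, -0.3, 0, -1, 0],
    [1, 0, 0, 0, 0, 0, 0],
  ],
)

```text
time: 15.9
tool_pos: [0.4431, 0.1363, 0.0796]
tool_rot: [-0.698, 0.698, -0.111, 0.111]
contact_force: [-2.1, -1.8, -0.5]
gripper_width: 0.002
```

```bash
python3 -c "
from h import *
rep()"
```

```text
t 15.9 p [0.4431 0.1363 0.0796] xang -18.08 ydir [-0.001 -0.    -1.   ] F [-2.1 -1.8 -0.5] w 0.002338551563388284 j [ 0.14 -0.17  2.12 -0.    1.19 -1.12]
 tool-> piv in tool mm [ 1.700e+01 -1.000e-01  1.941e+02]
 tool-> boss in tool mm [18.1 -0.  55.7]
```

Emit:
apply_moves(
  moves=[
    [1, 0.5, 0, -0.2, 0, -0.5, 0],
    [1, 0.5, 0, 0, 0, 0, 0],
    [1, 0, 0, 0, 0, 0, 0],
  ],
)

```text
time: 16.2
tool_pos: [0.4442, 0.1359, 0.0796]
tool_rot: [-0.699, 0.699, -0.108, 0.108]
contact_force: [-1.5, -0.7, -1.3]
gripper_width: 0.003
```

Emit:
apply_moves(
  moves=[
    [1, 0.5, 0, 0, 0, 0, 0],
    [1, 0.5, 0, 0, 0, 0, 0],
    [1, 0, 0, 0, 0, 0, 0],
  ],
)

```text
time: 16.5
tool_pos: [0.4447, 0.1357, 0.0796]
tool_rot: [-0.699, 0.699, -0.109, 0.108]
contact_force: [-5.3, 0.1, 1.5]
gripper_width: 0.002
```

Emit:
apply_moves(
  moves=[
    [1, 0.5, 0, 0, 0, 0, 0],
    [1, 0, 0, 0, 0, 0, 0],
  ],
)

```text
time: 16.7
tool_pos: [0.4448, 0.1356, 0.0796]
tool_rot: [-0.699, 0.699, -0.109, 0.107]
contact_force: [-6.3, 0.9, 2.5]
gripper_width: 0.005
```

Emit:
apply_moves(
  moves=[
    [1, -2, 0, 0, 0, 0, 0],
    [1, -8, 0, 0, 0, 0, 0],
    [1, -10, 0, 0, 0, 0, 0],
    [1, 0, -20, 0, 0, 0, 0],
    [1, 0, -40, 0, 0, 0, 0],
    [1, 0, -40, 0, 0, 0, 0],
    [1, 0, -40, 0, 0, 0, 0],
    [1, 0, -40, 0, 0, 0, 0],
    [1, 3, 0, -34, 0, 0, 0],
    [1, 3, 0, -34, 0, 0, 0],
    [1, 3, 0, -34, 0, 0, 0],
    [1, 3, 0, -34, 0, 0, 0],
    [1, 3, 0, -34, 0, 0, 0],
    [1, 3, 0, -34, 0, 0, 0],
    [1, 3, 0, -34, 0, 0, 0],
    [1, 3, 0, -34, 0, 0, 0],
    [1, 0, 0, 0, 0, 0, 0],
  ],
)

```text
time: 18.4
tool_pos: [0.3664, -0.1274, 0.2599]
tool_rot: [-0.698, 0.699, -0.11, 0.11]
contact_force: [0.0, 0.0, -0.2]
gripper_width: 0.002
```

```bash
python3 - <<'E'
from h import *
rep()
i=manip.grab_frame("top");j=manip.grab_frame("scene");cv2.imwrite("pics/t5.png",i);cv2.imwrite("pics/s5.png",j)
i=i[135:285,150:280];j=j[190:340,170:300]
cv2.imwrite("pics/m5.png",np.hstack([cv2.convertScaleAbs(cv2.resize(k,None,fx=3,fy=3,interpolation=2),alpha=1.7) for k in(i,j)]))
E
python3 meas.py 5
```

```text
t 18.4 p [ 0.3664 -0.1274  0.2599] xang -17.91 ydir [ 0.001 -0.002 -1.   ] F [ 0.   0.  -0.2] w 0.001988941533553613 j [-0.53 -0.58  2.11 -0.    1.6  -1.78]
 tool-> piv in tool mm [  9.5  -0.6 468.6]
 tool-> boss in tool mm [ 10.2  -0.4 330.2]
top pv [0.522  0.3162] arm centroid 5.68 pca 7.2 tip 0.089 bottle [0.6696 0.3362] 7.7 148 151
scene pv [0.5227 0.317 ] arm centroid 7.57 pca 7.8 tip 0.088 bottle [0.6705 0.3376] 7.95 171 144
```

View pics/m5.png

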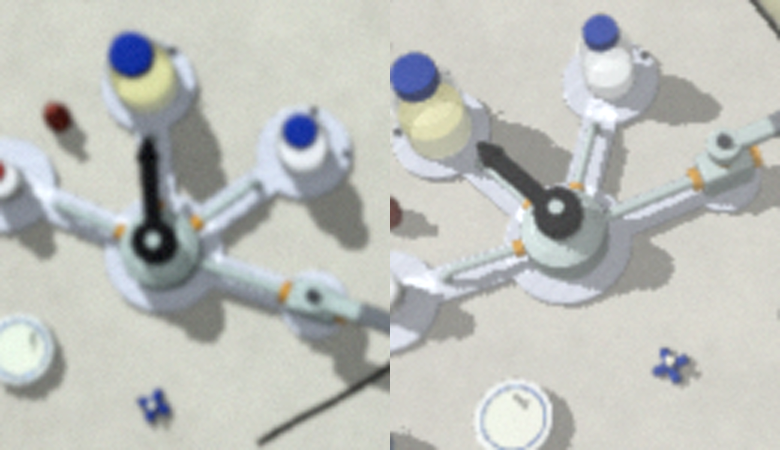

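The lever lies in line with its pipe, the pointer aims at the yellow bottle, and everything else is where it was. I'm handing it in.

```bash
python3 -c "
from plant import manip
print(manip.job_done())"
```

```text
the job is handed in; nothing more can be done
None
```

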